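# Zero the view tally, then index the board stand to its third click and hold it

## Task

Get the rotary inspection stand ready for the board's third view: first turn the tally dial's blue knob back to its zero stop and leave it there, with the stand still at home. Then turn the stand's black indexing knob clockwise by feel, counting the clicks to the third stop without running on towards the fourth, and finish while still gripping it there, because the spring carries it home if it is let go. Leave the tray, bottle, screwdriver and loupe alone.

Things in the scene. Friction and masses are not known exactly. Their poses are not given: they have to be found in the camera images.
- index_grip (a point): Where to grip the stand's black indexing knob: on its upright turning axis, 80 mm above the table, 15 mm below the top of its bar grip. The bar is 50 mm long, 14 mm thick, from 58 to 95 mm above the table, on a 56 mm disc. The point turns with the knob: x along the bar, z up; the white line on top marks the bar's -x end.
- index (a joint): Indexing knob, rad: 0 at home (always starts there, at the red mark), growing clockwise seen from above. A click every 24 degrees (0.419), marked by black dots on the drum: third at 1.257, sixth and last at 2.51. A spring takes it all the way home when let go. Takes 0.09 to 0.12 N m plus or minus 0.06 of click ripple: hardest a quarter click past a stop, easiest a quarter click before one.
- stand: The rotary inspection stand, fixed to the table: cream base 285 x 120 x 12 mm, navy drum (96 mm diameter, 51 mm high) under the indexing knob. Origin on the table under the knob's axis; x points along the base to the board nest (100 x 80 mm, 46 mm high), which turns with the knob about an axis 135 mm along x. Yaw varies 30 degrees either way.
- tally_grip (a point): Where to grip the tally dial's blue knob: on its upright turning axis, 73 mm above the table, 14 mm below the top of its bar grip. The bar is 42 mm long, 13 mm thick, from 53 to 87 mm above the table, on a 44 mm disc. The point turns with the knob: x along the bar, z up; the red pointer is at the bar's -x end.
- tally (a joint): Tally knob, rad: 0 at its firm zero stop (red pointer beside the red pin), growing clockwise seen from above, so it is zeroed by turning anticlockwise. Starts 0.6 to 1.35 off zero and stays where it is left (friction 0.04 N m).
- dial: The tally dial, fixed to the table: cream box 110 x 110 x 45 mm with a round white dial under the blue knob. Origin on the table under the knob's axis; at zero the pointer points along its -x. Yaw varies 30 degrees either way.
- tray: Bystander: black tray of boards, 180 x 160 x 30 mm, loose; origin under its centre.
- cleaner: Bystander: white bottle with a blue cap, 50 mm diameter, 120 mm high, loose; origin under its centre.
- driver: Bystander: red-handled screwdriver 160 mm long lying flat along its x axis, handle at -x, loose, the thing nearest the robot.
- loupe: Bystander: black loupe, 44 mm diameter, 28 mm high, loose; origin under its centre.

How it is judged:
By the outcome, as a careful person would: the job done as asked, in the order asked, and still so for the second after the job is handed in, while the arm keeps its last pose, push and grip.
It also fails if it takes over 69 s, if anything falls off the work surface, if the arm or the gripper's body presses on something with over 40 N, if the wrist force passes 120 N, or if a joint passes its speed limit or range.

## Robot

A 6-joint arm with a two-finger parallel gripper is mounted at the origin on the work surface. World frame = base frame: x ahead of the robot, y to its left, z up, the work surface at z = 0. Lengths are in m, angles in rad, forces in N, time in s.
With the tool pointing down it reaches from about 0.3 to 0.775 m from the base axis. Payload 14.6 kg.
Tool frame: the origin (TCP) lies on the centre line of the jaws, within the pads' length; the fingertips stand 19 mm ahead of it and the grasp point (between the pads) is the TCP; y points along the fingers, x is the direction in which the jaws open and shut, and the axes are right-handed (so a half turn about y gives the same grasp; the last joint's range is limited). The gripper opens to 94 mm and grips with 3 to 60 N. Pads are 16 mm wide; open, the fingers measure 119 mm over their backs; the gripper's body (75 mm by 177 mm) begins 78 mm behind the grasp point.
Start: joints at [-1.403, 0.3, 1.521, -0, 1.321, -0.067], TCP at [0.128, -0.535, 0.224] pointing down, gripper open.
Joint ranges: [-3.03, 3.03], [-0.79, 2.21], [0.23, 2.52], [-1.04, 4.18], [0, 3.07], [-2.55, 2.55]. Speed limits (rad/s): [2.22, 2.22, 2.57, 3.14, 3.14, 3.14].

## Interface

Orientations are given as [roll, pitch, yaw] about the fixed x, y, z axes, in that order (R = Rz(yaw) Ry(pitch) Rx(roll)).
In Python, from station import get_obs, cams, workorder gives the robot as it stands.
- The arm moves only by the shell command python3 -m handwheel 'ROWS' [FORCE]. ROWS is JSON, a list of rows, each an object of numbers: "fingers": the opening, from -1 (shut) to 1 (fully open); "x", "y", "z": the shift along the tool's x, y, z in m; "spin": the turn about the tool's y in degrees. In form: [{"fingers": .., "x": .., "y": .., "z": .., "spin": ..}, ...]. A call has exactly 10 rows; each row is the pose to reach, as a shift and turn from the pose commanded when the call began, along the tool's axes at that moment; what a row does not reach only later rows make up. A row lasts 1/10 s, in which the tool goes at most 50 mm and 8.59 degrees, less where a joint would pass 70% of its speed; a pose out of reach is approached as far as the arm can. A call with a gripper value outside its range is refused whole. The fingers move at their own pace and stop on an object; FORCE is the grip in N (left out, the last holds). Time passes only in rows, so rows that repeat a pose let the fingers close, or fill a call up. It gives the time, the measured TCP pose, the force and the opening at its end, in the units of the state.
- get_obs(): the state, without advancing time (a new reading comes with each control period).
- cams.camera(name): name is "side" or "top" or "wrist"; returns (picture, depth): 400x640x3 uint8, red, green, blue; 400x640 float32, m along the optical axis (not along the pixel's ray), 0 where there is no reading.
- cams.get_calibration(name): a dict with "fx", "fy", "cx", "cy" (pixels), "view" (4x4, takes a point from world to camera coordinates). Camera axes: x right, y down, z forward; pixel columns grow to the right and rows downward; lengths in m; the calibration is good to about 2 mm. A picture is of the moment at which its call begins: read the wrist's pose just before it. get_calibration takes no time and is no camera call; for the wrist camera it gives the pose at the moment of the call.
- workorder.hand_in(): hands the job in, once; it reports no verdict.
The state is a dict: "time_s": time; "qpos": joint angles; "joint_vel": joint speeds; "tau": joint torques, N m; "ee_pos": TCP position; "eef_rot": TCP orientation; "force": force on the tool from outside, world axes, zero at the start; "moment": the same for the moment, N m; "grip_width": finger opening in m.
Only numpy, scipy, OpenCV 4.12 (cv2) and the standard library are available. Lean on these libraries where they do the work, as an engineer would, in place of code of your own. Each camera call takes 0.05 s, during which the arm holds its last target. There are 200 camera calls.

## Working session

There is one attempt and no reset: what is moved stays moved. The work goes in short steps, Python scripts to look and compute and a shell command to move; the robot and the scene stay as the last step left them, time stands still between calls to the robot, and variables do not carry over. Pictures are saved under pics/ and viewed, about 8 in all and at most 12, crops included, and the job is handed in when it is done.

```bash
ls; mkdir -p pics; python3 - <<'E'
from station import get_obs,cams
import cv2,numpy as np
o=get_obs();print(o)
for n in("top","side"):
    p,d=cams.camera(n);cv2.imwrite(f"pics/{n}0.png",p[:,:,::-1]);np.savez(f"pics/{n}0.npz",p=p,d=d);c=cams.get_calibration(n);print(n,c)
E
```

```text
pics
{'time_s': 0.0, 'qpos': array([-1.40255450e+00,  3.00470652e-01,  1.52156548e+00, -1.80538398e-05,
        1.32067421e+00, -6.65757824e-02]), 'joint_vel': array([-5.11329570e-04,  7.62789295e-04,  8.74179617e-04, -9.48231981e-05,
       -2.35867073e-04, -2.37403805e-04]), 'tau': array([-3.31394040e-04, -5.31803727e+01, -3.52736664e+01,  7.07655237e-02,
        2.44454015e-02, -1.12939072e-04]), 'ee_pos': array([ 0.1279335 , -0.53467883,  0.22389315]), 'eef_rot': array([-1.57073942e+00,  1.11637728e-03, -1.33597421e+00]), 'force': array([0.69314078, 0.40325178, 0.05949544]), 'moment': array([-0.07228887,  0.01615501, -0.00418472]), 'grip_width': 0.09400175527567611}
top {'fx': 391.2110046049994, 'fy': 391.2110046049994, 'cx': 319.810431715231, 'cy': 200.77212251828183, 'view': array([[ 5.18442376e-03, -9.99986205e-01,  8.43640564e-04,
        -1.19830455e-02],
       [-9.89191902e-01, -5.25208328e-03, -1.46532579e-01,
         6.09079825e-01],
       [ 1.46534988e-01, -7.48354309e-05, -9.89205485e-01,
         1.12328620e+00],
       [ 0.00000000e+00,  0.00000000e+00,  0.00000000e+00,
         1.00000000e+00]])}
side {'fx': 483.1600710047317, 'fy': 483.1600710047317, 'cx': 320.81836137061657, 'cy': 199.97413665901956, 'view': array([[ 0.93293196, -0.35937448,  0.02208946, -0.56912162],
       [-0.20373213, -0.57748008, -0.79057572,  0.16646203],
       [ 0.29686896,  0.73305303, -0.61196575,  1.43872539],
       [ 0.        ,  0.        ,  0.        ,  1.        ]])}
```

View pics/top0.png

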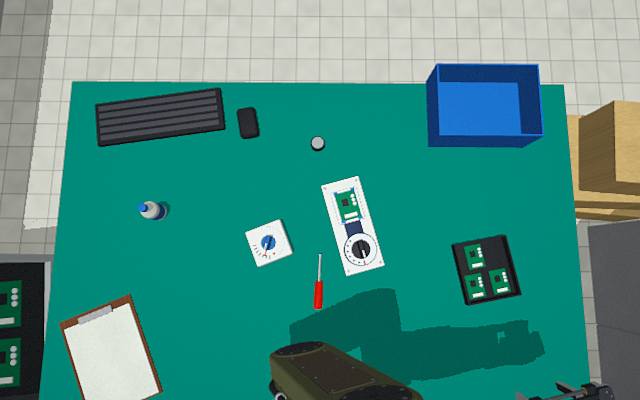

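The top view shows the dial at about (268,243), the index knob at (361,249), the nest at (347,205), the screwdriver at (318,280), the tray at (487,270), the bottle at (152,210) and the loupe at (318,143).

```bash
cat > h.py <<'E'
import numpy as np,cv2
from station import get_obs,cams
def ray(c,u,v,z):
    "pixel -> world point on plane z"
    V=np.asarray(c["view"]);R,t=V[:3,:3],V[:3,3];o=-R.T@t
    d=R.T@np.array([(u-c["cx"])/c["fx"],(v-c["cy"])/c["fy"],1]);return o+d*(z-o[2])/d[2]
def plane(c,p,xs,ys,z):
    "ortho rectified image of plane z: rows -> x decreasing, columns -> y decreasing"
    V=np.asarray(c["view"]);X,Y=np.meshgrid(xs,ys,indexing='ij');P=np.stack([X,Y,0*X+z],-1)@V[:3,:3].T+V[:3,3]
    return cv2.remap(p,(P[...,0]/P[...,2]*c["fx"]+c["cx"]).astype('f4'),(P[...,1]/P[...,2]*c["fy"]+c["cy"]).astype('f4'),cv2.INTER_CUBIC)
def blob(m):
    n,l,s,c=cv2.connectedComponentsWithStats(m.astype('u1'));return [(c[i].round(1),s[i,4]) for i in range(1,n) if s[i,4]>8]
E
python3 - <<'E'
from h import *
c=cams.get_calibration("top");p=np.load("pics/top0.npz")["p"]
a=p[215:285,235:395][:,:,::-1];cv2.imwrite("pics/crop0.png",cv2.resize(a,None,fx=5,fy=5,interpolation=cv2.INTER_CUBIC))
s=np.load("pics/side0.npz")["p"];cv2.imwrite("pics/side_v.png",s[:,:,::-1])
hsv=cv2.cvtColor(p,cv2.COLOR_RGB2HSV)
# cream/white contours: dial box & stand base
w=((hsv[...,1]<60)&(hsv[...,2]>150)).astype('u1')
w=cv2.morphologyEx(w,cv2.MORPH_CLOSE,np.ones((5,5)))
for k in cv2.findContours(w[160:300,230:400].copy(),0,2)[0]:
    if cv2.contourArea(k)>500:
        r=cv2.minAreaRect(k+np.array([230,160]));b=cv2.boxPoints(r)
        z=.045 if r[0][0]<300 else .012
        W=np.array([ray(c,*q,z) for q in b]);print(r,W.round(4).tolist(),W.mean(0).round(4))
        for i in range(4):
            e=W[(i+1)%4]-W[i];print(' edge',np.linalg.norm(e).round(4),np.degrees(np.arctan2(e[1],e[0])).round(1))
bl=(hsv[...,0]>95)&(hsv[...,0]<120)&(hsv[...,1]>120)&(hsv[...,2]>60);bl[:,:235]=0;bl[:,395:]=0;bl[:215]=0;bl[285:]=0
for q,n in blob(bl): print('blue',q,n,ray(c,*q,.08).round(4))
rd=((hsv[...,0]<8)|(hsv[...,0]>172))&(hsv[...,1]>110);rd[:,:235]=0;rd[:,395:]=0;rd[:215]=0;rd[285:]=0
for q,n in blob(rd): print('red',q,n,ray(c,*q,.08).round(4))
E
```

```text
((268.1712341308594, 242.62327575683594), (37.57020568847656, 37.80429458618164), 69.44395446777344) [[0.5158, 0.2148, 0.045], [0.5556, 0.1112, 0.045], [0.4525, 0.0704, 0.045], [0.4136, 0.1729, 0.045]] [0.4844 0.1423 0.045 ]
 edge 0.111 -69.0
 edge 0.1109 -158.5
 edge 0.1096 110.8
 edge 0.1104 22.3
((352.2075500488281, 225.22642517089844), (94.2293472290039, 40.384002685546875), 74.05460357666016) [[0.6618, -0.0087, 0.012], [0.6974, -0.1289, 0.012], [0.4204, -0.204, 0.012], [0.3871, -0.0874, 0.012]] [ 0.5417 -0.1072  0.012 ]
 edge 0.1254 -73.5
 edge 0.287 -164.8
 edge 0.1212 105.9
 edge 0.2857 16.0
blue [359.6 216.5] 10 [ 0.5588 -0.1235  0.08  ]
blue [343.4 220.9] 11 [ 0.5458 -0.0769  0.08  ]
blue [353.4 227.8] 174 [ 0.5261 -0.1055  0.08  ]
blue [268.1 242.1] 139 [0.4841 0.138  0.08  ]
red [318.5 282.6] 30 [ 0.3716 -0.0063  0.08  ]
```

View pics/crop0.png

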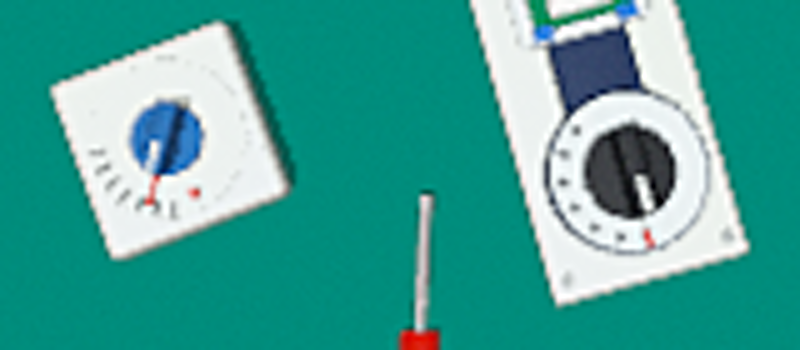

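View pics/side_v.png

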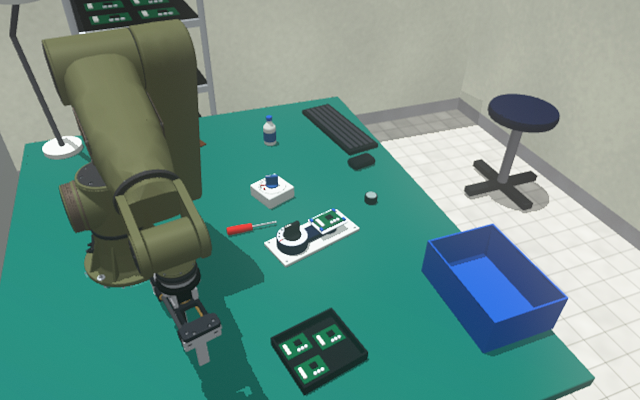

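Crop (x5, offset (235,215)): the blue knob disc is centred near (167,138), its pointer tip is at (151,201) and the red pin at (195,192). The index knob is at (630,171), with its white line end and the red mark both towards (649,240). The side view shows nothing tall near either knob.

```bash
python3 - <<'E'
from h import *
c=cams.get_calibration("top");f=lambda u,v,z:ray(c,235+u/5,215+v/5,z)[:2]
ang=lambda d:np.degrees(np.arctan2(d[1],d[0])).round(1)
k=f(167,138,.053);print('tally axis',k.round(4),'ptr',ang(f(151,201,.05)-k),'pin',ang(f(195,192,.05)-k))
q=f(630,171,.058);print('index axis',q.round(4),f(628,171,.051),'mark',ang(f(649,240,.051)-q))
o=get_obs();e=o['ee_pos'];y=o['eef_rot'][2]
for t in(k,q):
    d=t-e[:2];print('tool x,z',(d@[np.cos(y),np.sin(y)]).round(4),(d@[-np.sin(y),np.cos(y)]).round(4))
w=cams.get_calibration("wrist");V=w["view"];print('wristcam pos',-V[:3,:3].T@V[:3,3]-e,'fwd',V[2,:3],'R',V[0,:3])
E
```

```text
tally axis [0.4837 0.1406] ptr 166.4 pin -151.8
index axis [ 0.4659 -0.1289] [ 0.46605744 -0.12850638] mark -164.0
tool x,z -0.574 0.5032
tool x,z -0.316 0.4231
wristcam pos [0.07722742 0.01803937 0.16084177] fwd [-0.2651065  -0.06302634 -0.96215707] R [ 2.32669183e-01 -9.72555855e-01 -4.00636731e-04]
```

```bash
python3 -m handwheel '[{"fingers":1,"x":-0.04,"y":0,"z":0.035,"spin":3},{"fingers":1,"x":-0.075,"y":0,"z":0.065,"spin":6},{"fingers":1,"x":-0.11,"y":0,"z":0.095,"spin":9},{"fingers":1,"x":-0.145,"y":0,"z":0.125,"spin":12},{"fingers":1,"x":-0.18,"y":0,"z":0.155,"spin":15},{"fingers":1,"x":-0.215,"y":0,"z":0.19,"spin":18},{"fingers":1,"x":-0.25,"y":0,"z":0.22,"spin":21},{"fingers":1,"x":-0.285,"y":0,"z":0.25,"spin":24},{"fingers":1,"x":-0.3,"y":0,"z":0.263,"spin":27},{"fingers":1,"x":-0.3,"y":0,"z":0.263,"spin":27.5}]' 30; python3 - <<'E'
from h import *
o=get_obs();e=o['ee_pos'];y=o['eef_rot'][2];print(o['qpos'].round(3))
d=np.array([.4837,.1406])-e[:2];print('tool x,z',(d@[np.cos(y),np.sin(y)]).round(4),(d@[-np.sin(y),np.cos(y)]).round(4),np.degrees(y))
E
```

```text
time_s: 1.1
ee_pos: [0.3146, -0.1802, 0.2245]
eef_rot: [-1.571, 0.0, -1.814]
force: [-0.4, -0.7, 0.5]
grip_width: 0.0941
[-0.621 -0.135  1.992  0.     1.285  1.193]
tool x,z -0.3521 0.0869 -103.93753675873691
```

```bash
python3 -m handwheel '[{"fingers":1,"x":-0.04,"y":0,"z":0.01,"spin":0},{"fingers":1,"x":-0.08,"y":0,"z":0.02,"spin":0},{"fingers":1,"x":-0.12,"y":0,"z":0.03,"spin":0},{"fingers":1,"x":-0.16,"y":0,"z":0.04,"spin":0},{"fingers":1,"x":-0.2,"y":0,"z":0.05,"spin":0},{"fingers":1,"x":-0.24,"y":0,"z":0.06,"spin":0},{"fingers":1,"x":-0.28,"y":0,"z":0.07,"spin":0},{"fingers":1,"x":-0.32,"y":0,"z":0.08,"spin":0},{"fingers":1,"x":-0.352,"y":0,"z":0.087,"spin":0},{"fingers":1,"x":-0.352,"y":0,"z":0.087,"spin":0}]'; python3 - <<'E'
from h import *
o=get_obs();e=o['ee_pos'];y=o['eef_rot'][2];print(o['qpos'].round(3))
c=cams.get_calibration("wrist");p,d=cams.camera("wrist");np.savez("pics/w1.npz",p=p,d=d,**c);cv2.imwrite("pics/w1.png",p[:,:,::-1])
# rectified at the bar top, 0.5 mm/px, up=+x, left=+y, centred at the estimated axis
r=plane(c,p,.4837+np.arange(.08,-.08,-.0004),.1406+np.arange(.08,-.08,-.0004),.087);r2=plane(c,p,.4837+np.arange(.08,-.08,-.0004),.1406+np.arange(.08,-.08,-.0004),.053)
cv2.imwrite("pics/w1r.png",np.hstack([r,r2])[:,:,::-1])
E
```

```text
time_s: 2.1
ee_pos: [0.4849, 0.14, 0.2236]
eef_rot: [-1.572, -0.0, -1.813]
force: [-0.6, -0.7, -0.6]
grip_width: 0.0938
[0.208 0.2   1.648 0.    1.295 2.021]
```

View pics/w1r.png

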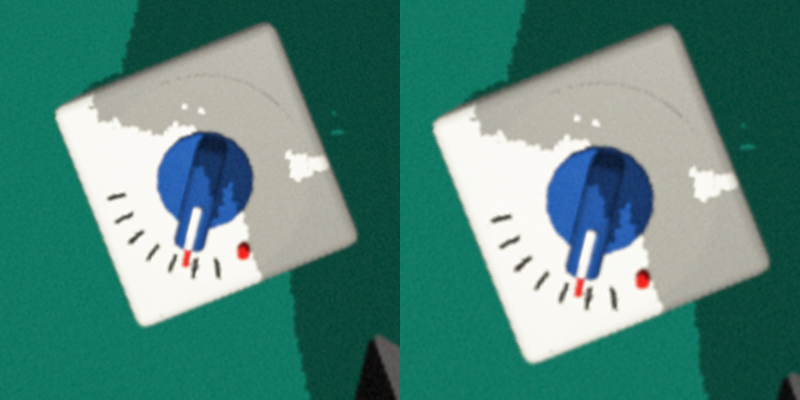

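The rectified wrist view (left half is the plane z=87 mm, right half z=53 mm) has the knob disc at (200,200) in the right half, which is where I estimated it. The bar runs from (190,250) to (213,135) in the left half, so its yaw is about -12 deg. The box yaw is about 22 deg and the pin is at (643,280), so tally is about 34 deg. Next I descend and grip.

```bash
python3 -m handwheel '[{"fingers":1,"x":0,"y":0.03,"z":0,"spin":-2},{"fingers":1,"x":0,"y":0.06,"z":0,"spin":-2},{"fingers":1,"x":0,"y":0.09,"z":0,"spin":-2},{"fingers":1,"x":0,"y":0.11,"z":0,"spin":-2},{"fingers":1,"x":0,"y":0.13,"z":0,"spin":-2},{"fingers":1,"x":0,"y":0.14,"z":0,"spin":-2},{"fingers":1,"x":0,"y":0.147,"z":0,"spin":-2},{"fingers":1,"x":0,"y":0.147,"z":0,"spin":-2},{"fingers":-1,"x":0,"y":0.147,"z":0,"spin":-2},{"fingers":-1,"x":0,"y":0.147,"z":0,"spin":-2}]' 25;  python3 -m handwheel '[{"fingers":-1,"x":0,"y":0,"z":0,"spin":0},{"fingers":-1,"x":0,"y":0,"z":0,"spin":0},{"fingers":-1,"x":0,"y":0,"z":0,"spin":0},{"fingers":-1,"x":0,"y":0,"z":0,"spin":0},{"fingers":-1,"x":0,"y":0,"z":0,"spin":0},{"fingers":-1,"x":0,"y":0,"z":0,"spin":0},{"fingers":-1,"x":0,"y":0,"z":0,"spin":0},{"fingers":-1,"x":0,"y":0,"z":0,"spin":0},{"fingers":-1,"x":0,"y":0,"z":0,"spin":0},{"fingers":-1,"x":0,"y":0,"z":0,"spin":0}]'; python3 -c "
from h import *;print(get_obs()['moment'].round(3),get_obs()['qpos'].round(3))"
```

```text
time_s: 3.15
ee_pos: [0.4842, 0.1384, 0.0783]
eef_rot: [-1.57, 0.001, -1.781]
force: [0.3, 0.6, -0.1]
grip_width: 0.0817
time_s: 4.15
ee_pos: [0.4842, 0.1408, 0.0776]
eef_rot: [-1.57, 0.005, -1.781]
force: [4.2, 21.7, -7.0]
grip_width: 0.0128
[ 4.252 -0.714 -0.049] [0.208 0.377 1.794 0.005 0.968 1.987]
```

The bar pushes the tool by about 22 N towards +y because the grip is off by 2 mm. I shift to relieve that while turning anticlockwise.

```bash
python3 -m handwheel '[{"fingers":-1,"x":-0.0024,"y":0,"z":0,"spin":0},{"fingers":-1,"x":-0.0024,"y":0,"z":0,"spin":0},{"fingers":-1,"x":-0.0024,"y":0,"z":0,"spin":-4},{"fingers":-1,"x":-0.0024,"y":0,"z":0,"spin":-8},{"fingers":-1,"x":-0.0024,"y":0,"z":0,"spin":-12},{"fingers":-1,"x":-0.0024,"y":0,"z":0,"spin":-16},{"fingers":-1,"x":-0.0024,"y":0,"z":0,"spin":-20},{"fingers":-1,"x":-0.0024,"y":0,"z":0,"spin":-24},{"fingers":-1,"x":-0.0024,"y":0,"z":0,"spin":-27},{"fingers":-1,"x":-0.0024,"y":0,"z":0,"spin":-27}]';  python3 -c "
from h import *;print(get_obs()['moment'].round(3),get_obs()['qpos'].round(3))"
```

```text
time_s: 5.15
ee_pos: [0.4843, 0.1416, 0.0775]
eef_rot: [-1.57, 0.002, -1.308]
force: [0.2, 10.4, -0.8]
grip_width: 0.0126
[ 1.8    0.041 -0.007] [0.211 0.378 1.792 0.002 0.971 1.518]
```

```bash
python3 -m handwheel '[{"fingers":-1,"x":0,"y":0,"z":0,"spin":-1},{"fingers":-1,"x":0,"y":0,"z":0,"spin":-2},{"fingers":-1,"x":0,"y":0,"z":0,"spin":-3},{"fingers":-1,"x":0,"y":0,"z":0,"spin":-4},{"fingers":-1,"x":0,"y":0,"z":0,"spin":-5},{"fingers":-1,"x":0,"y":0,"z":0,"spin":-5},{"fingers":-1,"x":0,"y":0,"z":0,"spin":-5},{"fingers":-1,"x":0,"y":0,"z":0,"spin":-5},{"fingers":-1,"x":0,"y":0,"z":0,"spin":-5},{"fingers":-1,"x":0,"y":0,"z":0,"spin":-5}]';  python3 -c "
from h import *;o=get_obs();print(o['moment'].round(3),o['tau'].round(3))"
python3 -m handwheel '[{"fingers":-1,"x":0,"y":0,"z":0,"spin":-1},{"fingers":-1,"x":0,"y":0,"z":0,"spin":-2},{"fingers":-1,"x":0,"y":0,"z":0,"spin":-3},{"fingers":-1,"x":0,"y":0,"z":0,"spin":-3},{"fingers":-1,"x":0,"y":0,"z":0,"spin":-3},{"fingers":-1,"x":0,"y":0,"z":0,"spin":-3},{"fingers":-1,"x":0,"y":0,"z":0,"spin":-3},{"fingers":-1,"x":0,"y":0,"z":0,"spin":-3},{"fingers":-1,"x":0,"y":0,"z":0,"spin":-3},{"fingers":-1,"x":0,"y":0,"z":0,"spin":-3}]';  python3 -c "
from h import *;o=get_obs();print(o['moment'].round(3),o['tau'].round(3))"
```

```text
time_s: 6.15
ee_pos: [0.4843, 0.1416, 0.0775]
eef_rot: [-1.57, 0.002, -1.223]
force: [0.1, 10.7, -0.6]
grip_width: 0.0128
[1.911 0.087 0.018] [-4.9650e+00 -5.1468e+01 -2.8252e+01 -2.1200e+00  4.2600e-01  2.5000e-02]
time_s: 7.15
ee_pos: [0.4842, 0.1417, 0.0775]
eef_rot: [-1.57, 0.002, -1.171]
force: [0.1, 11.1, -1.0]
grip_width: 0.0128
[ 1.948  0.028 -0.341] [ -4.701 -51.438 -28.256  -2.339   0.427  -0.33 ]
```

The moment about z jumped to -0.34 N m, against the 0.04 friction, at a bar yaw of 22.9 deg that matches the box's 22 deg. That is the zero stop. I press slightly more, release and rise.

```bash
python3 -m handwheel '[{"fingers":-1,"x":0,"y":0,"z":0,"spin":-1},{"fingers":-1,"x":0,"y":0,"z":0,"spin":-1},{"fingers":-1,"x":0,"y":0,"z":0,"spin":-1},{"fingers":1,"x":0,"y":0,"z":0,"spin":-1},{"fingers":1,"x":0,"y":0,"z":0,"spin":-1},{"fingers":1,"x":0,"y":0,"z":0,"spin":-1},{"fingers":1,"x":0,"y":0,"z":0,"spin":-1},{"fingers":1,"x":0,"y":0,"z":0,"spin":-1},{"fingers":1,"x":0,"y":0,"z":0,"spin":-1},{"fingers":1,"x":0,"y":0,"z":0,"spin":-1}]'
python3 -m handwheel '[{"fingers":1,"x":0,"y":-0.01,"z":0,"spin":0},{"fingers":1,"x":0,"y":-0.03,"z":0,"spin":0},{"fingers":1,"x":0,"y":-0.05,"z":0,"spin":0},{"fingers":1,"x":0,"y":-0.08,"z":0,"spin":0},{"fingers":1,"x":0,"y":-0.11,"z":0,"spin":0},{"fingers":1,"x":0,"y":-0.14,"z":0,"spin":0},{"fingers":1,"x":0,"y":-0.147,"z":0,"spin":0},{"fingers":1,"x":0,"y":-0.147,"z":0,"spin":0},{"fingers":1,"x":0,"y":-0.147,"z":0,"spin":0},{"fingers":1,"x":0,"y":-0.147,"z":0,"spin":0}]'
python3 - <<'E'
from h import *
o=get_obs();e=o['ee_pos'];y=o['eef_rot'][2];print(e,y,o['qpos'].round(3))
c=cams.get_calibration("wrist");p,d=cams.camera("wrist")
r=plane(c,p,.4837+np.arange(.08,-.08,-.0004),.1406+np.arange(.08,-.08,-.0004),.05)
cv2.imwrite("pics/w2r.png",r[:,:,::-1])
d=np.array([.4665,-.1289])-e[:2];print('tool x,z',(d@[np.cos(y),np.sin(y)]).round(4),(d@[-np.sin(y),np.cos(y)]).round(4),np.degrees(y))
E
```

```text
time_s: 8.15
ee_pos: [0.4843, 0.1407, 0.0775]
eef_rot: [-1.571, -0.0, -1.153]
force: [-0.4, -0.6, -0.6]
grip_width: 0.0659
time_s: 9.15
ee_pos: [0.4838, 0.1406, 0.2232]
eef_rot: [-1.573, 0.0, -1.153]
force: [-0.7, -0.2, -0.2]
grip_width: 0.0939
[0.48383801 0.14064639 0.22316409] -1.1527847296368898 [0.21  0.199 1.65  0.    1.295 1.363]
tool x,z 0.2393 -0.1253 -66.04969969532345
```

View pics/w2r.png

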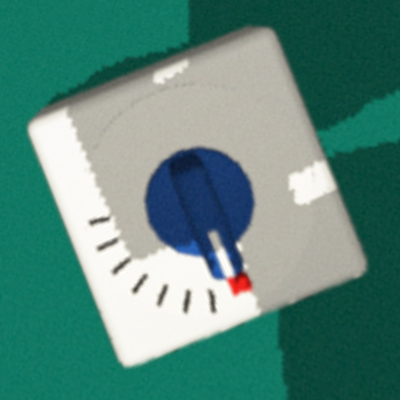

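The red pointer is now against the red pin at (238,285), so the dial is zeroed. Next I go over the index knob.

```bash
python3 -m handwheel '[{"fingers":1,"x":0.03,"y":0,"z":-0.016,"spin":1},{"fingers":1,"x":0.06,"y":0,"z":-0.032,"spin":2},{"fingers":1,"x":0.09,"y":0,"z":-0.048,"spin":3},{"fingers":1,"x":0.12,"y":0,"z":-0.063,"spin":5},{"fingers":1,"x":0.15,"y":0,"z":-0.079,"spin":6},{"fingers":1,"x":0.18,"y":0,"z":-0.095,"spin":7},{"fingers":1,"x":0.21,"y":0,"z":-0.11,"spin":8},{"fingers":1,"x":0.239,"y":0,"z":-0.125,"spin":8.5},{"fingers":1,"x":0.239,"y":0,"z":-0.125,"spin":8.5},{"fingers":1,"x":0.239,"y":0,"z":-0.125,"spin":8.5}]'
python3 - <<'E'
from h import *
o=get_obs();e=o['ee_pos'];y=o['eef_rot'][2];print(e,y,o['qpos'].round(3))
c=cams.get_calibration("wrist");p,d=cams.camera("wrist");np.savez("pics/w3.npz",p=p,d=d,**c)
xs=e[0]+np.arange(.08,-.08,-.0004);ys=e[1]+np.arange(.08,-.08,-.0004)
cv2.imwrite("pics/w3r.png",np.hstack([plane(c,p,xs,ys,z) for z in(.095,.051)])[:,:,::-1])
E
```

```text
time_s: 10.2
ee_pos: [0.4668, -0.1285, 0.2238]
eef_rot: [-1.572, 0.001, -1.302]
force: [0.3, 0.9, 0.5]
grip_width: 0.0942
[ 0.4668194  -0.12854624  0.22378268] -1.3022921260675322 [-0.344  0.154  1.701  0.     1.287  0.958]
```

View pics/w3r.png

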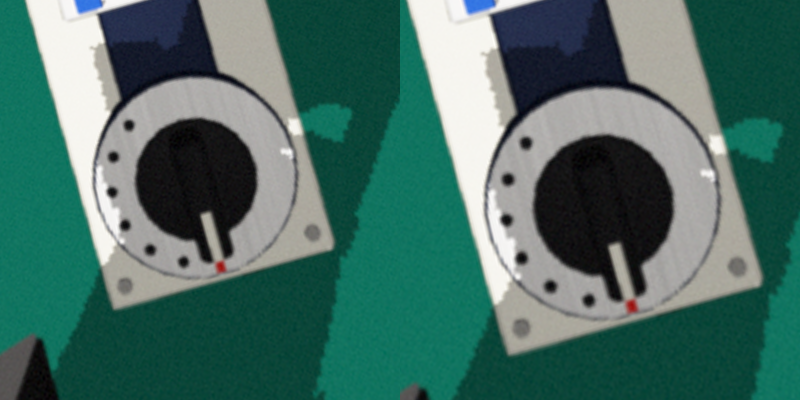

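The right half (z=51 mm) shows the drum circle centred at (602,203), the red mark at (632,306), with the white line on it, and dots anticlockwise-looking up the left side. So the knob is at home with stand yaw about 16 deg, and the axis is about 1 mm from the TCP. I descend and check before closing.

```bash
python3 -m handwheel '[{"fingers":1,"x":0.001,"y":0.03,"z":-0.0013,"spin":-0.6},{"fingers":1,"x":0.001,"y":0.06,"z":-0.0013,"spin":-0.6},{"fingers":1,"x":0.001,"y":0.09,"z":-0.0013,"spin":-0.6},{"fingers":1,"x":0.001,"y":0.11,"z":-0.0013,"spin":-0.6},{"fingers":1,"x":0.001,"y":0.13,"z":-0.0013,"spin":-0.6},{"fingers":1,"x":0.001,"y":0.138,"z":-0.0013,"spin":-0.6},{"fingers":1,"x":0.001,"y":0.142,"z":-0.0013,"spin":-0.6},{"fingers":1,"x":0.001,"y":0.142,"z":-0.0013,"spin":-0.6},{"fingers":1,"x":0.001,"y":0.142,"z":-0.0013,"spin":-0.6},{"fingers":1,"x":0.001,"y":0.142,"z":-0.0013,"spin":-0.6}]'
```

```text
time_s: 11.25
ee_pos: [0.4665, -0.1298, 0.0832]
eef_rot: [-1.57, -0.001, -1.291]
force: [0.0, 0.2, 0.4]
grip_width: 0.0937
```

Position is good, so I close. A higher grip force helps against slip.

```bash
python3 -m handwheel '[{"fingers":-1,"x":0,"y":0.002,"z":0,"spin":0},{"fingers":-1,"x":0,"y":0.002,"z":0,"spin":0},{"fingers":-1,"x":0,"y":0.002,"z":0,"spin":0},{"fingers":-1,"x":0,"y":0.002,"z":0,"spin":0},{"fingers":-1,"x":0,"y":0.002,"z":0,"spin":0},{"fingers":-1,"x":0,"y":0.002,"z":0,"spin":0},{"fingers":-1,"x":0,"y":0.002,"z":0,"spin":0},{"fingers":-1,"x":0,"y":0.002,"z":0,"spin":0},{"fingers":-1,"x":0,"y":0.002,"z":0,"spin":0},{"fingers":-1,"x":0,"y":0.002,"z":0,"spin":0}]' 45;  python3 -c "
from h import *;o=get_obs();print(o['moment'].round(3),o['tau'].round(3),o['qpos'].round(3))"
```

```text
time_s: 12.25
ee_pos: [0.4661, -0.1297, 0.0805]
eef_rot: [-1.571, 0.0, -1.291]
force: [0.7, 0.4, 0.6]
grip_width: 0.0177
[0.021 0.007 0.016] [ 0.0000e+00 -4.8515e+01 -2.8683e+01  4.6000e-02 -5.0000e-02  0.0000e+00] [-0.347  0.334  1.847  0.     0.961  0.943]
```

```bash
python3 -m handwheel '[{"fingers":-1,"x":0,"y":0,"z":0,"spin":0},{"fingers":-1,"x":0,"y":0,"z":0,"spin":0},{"fingers":-1,"x":0,"y":0,"z":0,"spin":0},{"fingers":-1,"x":0,"y":0,"z":0,"spin":0},{"fingers":-1,"x":0,"y":0,"z":0,"spin":0},{"fingers":-1,"x":0,"y":0,"z":0,"spin":0},{"fingers":-1,"x":0,"y":0,"z":0,"spin":0},{"fingers":-1,"x":0,"y":0,"z":0,"spin":0},{"fingers":-1,"x":0,"y":0,"z":0,"spin":0},{"fingers":-1,"x":0,"y":0,"z":0,"spin":0}]';  python3 -c "
from h import *;o=get_obs();print(o['moment'].round(3),o['tau'].round(3),o['qpos'].round(3))"
python3 -m handwheel '[{"fingers":-1,"x":0,"y":0,"z":0,"spin":2},{"fingers":-1,"x":0,"y":0,"z":0,"spin":4},{"fingers":-1,"x":0,"y":0,"z":0,"spin":6},{"fingers":-1,"x":0,"y":0,"z":0,"spin":6},{"fingers":-1,"x":0,"y":0,"z":0,"spin":6},{"fingers":-1,"x":0,"y":0,"z":0,"spin":6},{"fingers":-1,"x":0,"y":0,"z":0,"spin":6},{"fingers":-1,"x":0,"y":0,"z":0,"spin":6},{"fingers":-1,"x":0,"y":0,"z":0,"spin":6},{"fingers":-1,"x":0,"y":0,"z":0,"spin":6}]';  python3 -c "
from h import *;o=get_obs();print(o['moment'].round(3),o['tau'].round(3),o['qpos'].round(3))"
```

```text
time_s: 13.25
ee_pos: [0.4659, -0.1291, 0.0804]
eef_rot: [-1.571, 0.001, -1.291]
force: [-1.4, 5.5, 2.5]
grip_width: 0.0137
[ 1.042  0.267 -0.104] [ -2.211 -47.594 -29.476  -0.984  -0.877  -0.125] [-3.470e-01  3.340e-01  1.847e+00  1.000e-03  9.620e-01  9.440e-01]
time_s: 14.25
ee_pos: [0.4659, -0.1291, 0.0805]
eef_rot: [-1.571, 0.001, -1.395]
force: [-0.8, 6.8, 3.5]
grip_width: 0.0137
[1.039 0.287 0.1  ] [ -2.474 -47.602 -29.478  -0.843  -0.882   0.14 ] [-3.470e-01  3.340e-01  1.847e+00  1.000e-03  9.620e-01  1.048e+00]
```

```bash
for i in 1; do python3 -m handwheel '[{"fingers":-1,"x":0,"y":0,"z":0,"spin":1.5},{"fingers":-1,"x":0,"y":0,"z":0,"spin":3},{"fingers":-1,"x":0,"y":0,"z":0,"spin":3},{"fingers":-1,"x":0,"y":0,"z":0,"spin":3},{"fingers":-1,"x":0,"y":0,"z":0,"spin":3},{"fingers":-1,"x":0,"y":0,"z":0,"spin":3},{"fingers":-1,"x":0,"y":0,"z":0,"spin":3},{"fingers":-1,"x":0,"y":0,"z":0,"spin":3},{"fingers":-1,"x":0,"y":0,"z":0,"spin":3},{"fingers":-1,"x":0,"y":0,"z":0,"spin":3}]' |grep rot;  python3 -c "
from h import *;o=get_obs();print(o['moment'].round(3),o['tau'].round(3)[5],o['qpos'].round(3)[5])"; done
python3 -m handwheel '[{"fingers":-1,"x":0,"y":0,"z":0,"spin":3},{"fingers":-1,"x":0,"y":0,"z":0,"spin":6},{"fingers":-1,"x":0,"y":0,"z":0,"spin":9},{"fingers":-1,"x":0,"y":0,"z":0,"spin":9},{"fingers":-1,"x":0,"y":0,"z":0,"spin":9},{"fingers":-1,"x":0,"y":0,"z":0,"spin":9},{"fingers":-1,"x":0,"y":0,"z":0,"spin":9},{"fingers":-1,"x":0,"y":0,"z":0,"spin":9},{"fingers":-1,"x":0,"y":0,"z":0,"spin":9},{"fingers":-1,"x":0,"y":0,"z":0,"spin":9}]' |grep rot;  python3 -c "
from h import *;o=get_obs();print(o['moment'].round(3),o['tau'].round(3)[5],o['qpos'].round(3)[5])"
python3 -m handwheel '[{"fingers":-1,"x":0,"y":0,"z":0,"spin":3},{"fingers":-1,"x":0,"y":0,"z":0,"spin":6},{"fingers":-1,"x":0,"y":0,"z":0,"spin":6},{"fingers":-1,"x":0,"y":0,"z":0,"spin":6},{"fingers":-1,"x":0,"y":0,"z":0,"spin":6},{"fingers":-1,"x":0,"y":0,"z":0,"spin":6},{"fingers":-1,"x":0,"y":0,"z":0,"spin":6},{"fingers":-1,"x":0,"y":0,"z":0,"spin":6},{"fingers":-1,"x":0,"y":0,"z":0,"spin":6},{"fingers":-1,"x":0,"y":0,"z":0,"spin":6}]' |grep rot;  python3 -c "
from h import *;o=get_obs();print(o['moment'].round(3),o['tau'].round(3)[5],o['qpos'].round(3)[5])"
```

```text
eef_rot: [-1.571, 0.001, -1.447]
[0.986 0.303 0.165] 0.128 1.1
eef_rot: [-1.571, 0.001, -1.605]
[1.044 0.267 0.023] 0.024 1.258
eef_rot: [-1.572, 0.001, -1.709]
[1.01  0.312 0.099] 0.081 1.362
```

The torque pattern fits: about 0.14 N m at 6 deg, 0.02 at 18 and 0.08 at 24, so the first click is felt at 24 deg. On to the second.

```bash
python3 -m handwheel '[{"fingers":-1,"x":0,"y":0,"z":0,"spin":3},{"fingers":-1,"x":0,"y":0,"z":0,"spin":6},{"fingers":-1,"x":0,"y":0,"z":0,"spin":6},{"fingers":-1,"x":0,"y":0,"z":0,"spin":6},{"fingers":-1,"x":0,"y":0,"z":0,"spin":6},{"fingers":-1,"x":0,"y":0,"z":0,"spin":6},{"fingers":-1,"x":0,"y":0,"z":0,"spin":6},{"fingers":-1,"x":0,"y":0,"z":0,"spin":6},{"fingers":-1,"x":0,"y":0,"z":0,"spin":6},{"fingers":-1,"x":0,"y":0,"z":0,"spin":6}]' |grep rot;  python3 -c "
from h import *;o=get_obs();print(o['moment'].round(3),o['tau'].round(3)[5],o['qpos'].round(3)[5])"
python3 -m handwheel '[{"fingers":-1,"x":0,"y":0,"z":0,"spin":3},{"fingers":-1,"x":0,"y":0,"z":0,"spin":6},{"fingers":-1,"x":0,"y":0,"z":0,"spin":9},{"fingers":-1,"x":0,"y":0,"z":0,"spin":12},{"fingers":-1,"x":0,"y":0,"z":0,"spin":12},{"fingers":-1,"x":0,"y":0,"z":0,"spin":12},{"fingers":-1,"x":0,"y":0,"z":0,"spin":12},{"fingers":-1,"x":0,"y":0,"z":0,"spin":12},{"fingers":-1,"x":0,"y":0,"z":0,"spin":12},{"fingers":-1,"x":0,"y":0,"z":0,"spin":12}]' |grep rot;  python3 -c "
from h import *;o=get_obs();print(o['moment'].round(3),o['tau'].round(3)[5],o['qpos'].round(3)[5])"
python3 -m handwheel '[{"fingers":-1,"x":0,"y":0,"z":0,"spin":3},{"fingers":-1,"x":0,"y":0,"z":0,"spin":6},{"fingers":-1,"x":0,"y":0,"z":0,"spin":6},{"fingers":-1,"x":0,"y":0,"z":0,"spin":6},{"fingers":-1,"x":0,"y":0,"z":0,"spin":6},{"fingers":-1,"x":0,"y":0,"z":0,"spin":6},{"fingers":-1,"x":0,"y":0,"z":0,"spin":6},{"fingers":-1,"x":0,"y":0,"z":0,"spin":6},{"fingers":-1,"x":0,"y":0,"z":0,"spin":6},{"fingers":-1,"x":0,"y":0,"z":0,"spin":6}]' ;  python3 -c "
from h import *;o=get_obs();print(o['moment'].round(3),o['tau'].round(3)[5],o['qpos'].round(3)[5])"
```

```text
eef_rot: [-1.572, 0.001, -1.814]
[1.063 0.297 0.163] 0.148 1.467
eef_rot: [-1.572, 0.001, -2.024]
[1.044 0.288 0.059] 0.033 1.676
time_s: 20.25
ee_pos: [0.4659, -0.1291, 0.0804]
eef_rot: [-1.572, 0.001, -2.128]
force: [-0.5, 6.0, 2.3]
grip_width: 0.014
[1.089 0.287 0.121] 0.089 1.781
```

The second click comes at 48 deg: 0.148 N m at 30, 0.033 at 42 and 0.089 at 48. On to the third.

```bash
python3 -m handwheel '[{"fingers":-1,"x":0,"y":0,"z":0,"spin":3},{"fingers":-1,"x":0,"y":0,"z":0,"spin":6},{"fingers":-1,"x":0,"y":0,"z":0,"spin":6},{"fingers":-1,"x":0,"y":0,"z":0,"spin":6},{"fingers":-1,"x":0,"y":0,"z":0,"spin":6},{"fingers":-1,"x":0,"y":0,"z":0,"spin":6},{"fingers":-1,"x":0,"y":0,"z":0,"spin":6},{"fingers":-1,"x":0,"y":0,"z":0,"spin":6},{"fingers":-1,"x":0,"y":0,"z":0,"spin":6},{"fingers":-1,"x":0,"y":0,"z":0,"spin":6}]' |grep rot;  python3 -c "
from h import *;o=get_obs();print(o['moment'].round(3),o['tau'].round(3)[5],o['qpos'].round(3)[5])"
python3 -m handwheel '[{"fingers":-1,"x":0,"y":0,"z":0,"spin":3},{"fingers":-1,"x":0,"y":0,"z":0,"spin":6},{"fingers":-1,"x":0,"y":0,"z":0,"spin":9},{"fingers":-1,"x":0,"y":0,"z":0,"spin":12},{"fingers":-1,"x":0,"y":0,"z":0,"spin":12},{"fingers":-1,"x":0,"y":0,"z":0,"spin":12},{"fingers":-1,"x":0,"y":0,"z":0,"spin":12},{"fingers":-1,"x":0,"y":0,"z":0,"spin":12},{"fingers":-1,"x":0,"y":0,"z":0,"spin":12},{"fingers":-1,"x":0,"y":0,"z":0,"spin":12}]' |grep rot;  python3 -c "
from h import *;o=get_obs();print(o['moment'].round(3),o['tau'].round(3)[5],o['qpos'].round(3)[5])"
python3 -m handwheel '[{"fingers":-1,"x":0,"y":0,"z":0,"spin":3},{"fingers":-1,"x":0,"y":0,"z":0,"spin":6},{"fingers":-1,"x":0,"y":0,"z":0,"spin":6},{"fingers":-1,"x":0,"y":0,"z":0,"spin":6},{"fingers":-1,"x":0,"y":0,"z":0,"spin":6},{"fingers":-1,"x":0,"y":0,"z":0,"spin":6},{"fingers":-1,"x":0,"y":0,"z":0,"spin":6},{"fingers":-1,"x":0,"y":0,"z":0,"spin":6},{"fingers":-1,"x":0,"y":0,"z":0,"spin":6},{"fingers":-1,"x":0,"y":0,"z":0,"spin":6}]' ;  python3 -c "
from h import *;o=get_obs();print(o['moment'].round(3),o['tau'].round(3)[5],o['qpos'].round(3)[5])
e=o['ee_pos'];c=cams.get_calibration('wrist');p,d=cams.camera('wrist');t,_=cams.camera('top')
cv2.imwrite('pics/w4.png',np.hstack([cv2.resize(p,(480,300)),cv2.resize(t[150:290,230:400],(320,300),interpolation=cv2.INTER_CUBIC)])[:,:,::-1])"
```

```text
eef_rot: [-1.572, 0.0, -2.233]
[1.055 0.28  0.165] 0.157 1.886
eef_rot: [-1.572, 0.0, -2.442]
[ 1.048  0.26  -0.022] 0.041 2.095
time_s: 23.25
ee_pos: [0.4659, -0.1291, 0.0804]
eef_rot: [-1.572, -0.0, -2.547]
force: [-1.9, 5.5, 2.7]
grip_width: 0.014
[1.103 0.274 0.094] 0.097 2.2
```

View pics/w4.png

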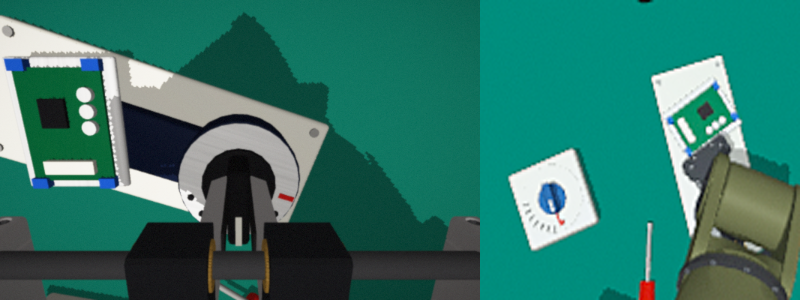

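The third click fits the same way: 0.157 N m at 54, 0.041 at 66 and 0.097 at 72 deg. The picture shows the nest turned with the knob and still gripped, and the tally pointer still at its pin. I hand in.

```bash
python3 -c "
from station import workorder,get_obs
print(workorder.hand_in());o=get_obs();print(o['time_s'],o['eef_rot'],o['tau'][5],o['grip_width'])"
```

```text
the job is handed in; nothing more can be done
None
the job is handed in; nothing more can be done
```

The job is handed in: the tally dial is at zero and the stand is held at its third stop, with the gripper still on the black knob. It took about 23 s of the 69 s allowed.

- **Tally dial:** I turned the blue knob anticlockwise about 35° until it met the stop. The turning moment rose to 0.34 N m, against its 0.04 N m friction. The wrist picture after release showed the red pointer against the red pin, and the stand was still at home. The first grip was about 2 mm off centre and pushed sideways at about 22 N, so I shifted to ease it before turning.
- **Indexing knob:** I turned it clockwise 72° (1.256 rad by the wrist joint), and the click ripple stayed in step all the way. The last joint's torque was 0.081, 0.089 and 0.097 N m at the three stops. It peaked at about 0.15 N m a quarter click after each stop and dropped to about 0.03 N m a quarter click before.
- **Last checks:** The gripper was closed on the 14 mm bar at a set force of 45 N, the nest had turned with the knob, and the pointer was still at the pin. The wrist moment reading was noisier than the joint torque (-0.02 against 0.04 N m at 66°), so I counted the clicks on the joint torque.
- **Bystanders:** I never went near the tray, bottle, screwdriver or loupe, but I did not measure their positions again.
- **After hand-in:** I got no reading, because the station refused further calls.

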